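# Find the hanging foot of a pressure vessel and pack it

## Robot

A 6-joint arm with a two-finger parallel gripper is mounted at the origin on a cart in front of the work surface, level with it; the furniture and walls round the work are solid. World frame = base frame: x ahead of the robot, y to its left, z up, the work surface at z = 0. Lengths are in m, angles in rad, forces in N, time in s.
With the tool pointing down it reaches from about 0.3 to 0.825 m from the base axis. Payload 5.4 kg.
Tool frame: the origin (TCP) lies at the very end of the fingers, on their centre line; the grasp point (between the pads) lies 19 mm behind it (ctrl.grip_depth is the distance from the TCP to the grasp point, in m); z points along the fingers, y is the line along which they close (so a half turn about z gives the same grasp; the last joint's range is limited). The gripper opens to 92 mm and grips with 3 to 60 N. Pads are 20 mm wide; open, the fingers measure 128 mm over their backs; the gripper's body (75 mm by 189 mm) begins 69 mm behind the grasp point.
Start: joints at [-1.533, 0.158, 1.597, -0, 1.386, -0.21], TCP at [0.141, -0.557, 0.177] pointing down, gripper open.
Joint ranges: [-2.91, 2.91], [-0.94, 2.29], [0.18, 2.7], [-1.29, 4.43], [0.17, 2.64], [-3, 3]. Speed limits (rad/s): [2.57, 2.57, 3.14, 3.14, 3.14, 3.14].

## Interface

Orientations are given as a rotation vector (axis times angle).
In Python, from workcell import get_state, capture, ctrl gives the robot as it stands.
- The arm moves only by the tool arm_command, never from a script. Its argument "rows" is a list of rows, each a list of 2 entries, a list of its own where there are three numbers: the shift along the tool's x, y, z in m, then the turn, a rotation vector about the tool's x, y, z in rad. In form: [[[tx, ty, tz], [wx, wy, wz]], ...]. A call has exactly 8 rows; each row shifts and turns the commanded pose from where the row before left it, along the tool's axes as they then stand; what a row does not reach is not made up. A row lasts 1/10 s, in which the tool goes at most 50 mm and 8.59 degrees, less where a joint would pass 70% of its speed; a pose out of reach is approached as far as the arm can. A call is refused whole if a number of a shift passes 0.05 or a number of a turn 0.15, either way. A call with a gripper value outside its range is refused whole. "grip" is the closure, from -1 (fully open) to 1 (shut), so that 0 is half open, set as the call begins (left out, the last holds). The fingers move at their own pace and stop on an object; the grip force is fixed at half the most. Time passes only in rows, so rows that do not move let the fingers close, or fill a call up. It gives the time, the measured TCP pose, the force, the opening and the grip force at its end, in the units of the state.
- get_state(): the state, without advancing time (a new reading comes with each control period).
- capture(name): name is "side" or "top" or "wrist"; returns a dict with "img" (400x640x3 uint8, blue, green, red), "fx", "fy", "cx", "cy" (pixels), "origin" and "orientation" of the camera in the world. Camera axes: x right, y up, looking along -z (the intrinsics and any distortion apply to the point x, -y, -z); pixel columns grow to the right and rows downward; lengths in m; the calibration is good to about 2 mm. A picture is of the moment at which its call begins. There is no depth.
- ctrl.sign_off(): hands the job in; it is judged then, once.
The state is a dict: "clock": time; "qpos": joint angles; "dq": joint speeds; "tau": joint torques, N m; "tool_pos": TCP position; "eef_rot": TCP orientation; "force": force on the tool from outside, world axes, zero at the start; "ft_torque": the same for the moment, N m; "opening": finger opening in m; "gripper_force": force on a finger pad.
Only numpy, scipy, OpenCV 4.12 (cv2) and the standard library are available. Lean on these libraries where they do the work, as an engineer would, in place of code of your own. Each camera call takes 0.05 s, during which the arm holds its last target. There are 200 camera calls.

## Task

One of the three front feet of the pressure vessel does not reach its board. Take the slotted packer by its bent-up tab and try it flat on the board under one front foot after another; where it jams, go on to the next, and under the foot that lets it in push it fully home round the stud and leave it there, flat on the board. Do not lean the arm or gripper on the vessel, and leave the other things where they are.

Things in the scene. Friction and masses are not known exactly. Their poses are not given: they have to be found in the camera images.
- vessel_unit: Fixed unit: a lying grey tank (160 mm diameter, 370 mm long, axis along y) on a steel skid over a plywood board 212 deep x 400 wide x 15 mm thick. Origin: under the board, 110 mm behind its front edge's middle; x points from its front straight in under the tank, y to its left end, z up. Front feet at y = +130, 0, -130 mm. Exactly one of them, differing from case to case, hangs 7 mm clear of the board.
- belly (a point): Foremost line of the tank's belly, at its middle: x = -60, y = 0, z = 162 mm in the unit's frame (axes as the unit's). It overhangs the front feet: a gripper held upright there would strike the tank; leaning back towards the robot by about 25 degrees it clears.
- packer: Slotted steel packer (thick U-shaped shim), 140 g, flat on the worktop right of the unit. Plate 5 mm thick, 48 wide, flat from x = -42 to +36 mm; slot 16 wide, open at the +x end, closed at x = -6; the last 12 mm of both legs thin to a 2 mm nose. Origin: underside, where the stud stands once home. x: direction of pushing in, z up. From x = -40 a tab 70 mm long rises backwards, 25 degrees from vertical.
- packer_tab (a point): Middle of the dipped grey grip (50 mm long, 28 wide along y, 10 thick) on the packer's tab, to be gripped across its 28 mm width: at x = -59, z = +44 mm in the packer's frame; axes as the packer's.
- stud_left (a point): Root of the left front stud (8 mm thick, 36 high) on the board's top, 15 mm over the worktop; x = -25, y = +130 mm in the unit's frame, same axes. The foot's rigid pad, 50 mm square, 6 thick, is centred on the stud; the board goes on 60 mm before the pad. Under a foot that stands (0 to 3 mm clear) the packer's nose jams at the edge or within 8 mm. Home: packer origin here, x along this x.
- stud_middle (a point): Root of the middle front stud (8 mm thick, 36 high) on the board's top, 15 mm over the worktop; x = -25, y = 0 mm in the unit's frame, same axes. The foot's rigid pad, 50 mm square, 6 thick, is centred on the stud; the board goes on 60 mm before the pad. Under a foot that stands (0 to 3 mm clear) the packer's nose jams at the edge or within 8 mm. Home: packer origin here, x along this x.
- stud_right (a point): Root of the right front stud (8 mm thick, 36 high) on the board's top, 15 mm over the worktop; x = -25, y = -130 mm in the unit's frame, same axes. The foot's rigid pad, 50 mm square, 6 thick, is centred on the stud; the board goes on 60 mm before the pad. Under a foot that stands (0 to 3 mm clear) the packer's nose jams at the edge or within 8 mm. Home: packer origin here, x along this x.
- dosing_ball: Bystander, to be left alone: white dosing cup, 66 mm across, 50 mm high, standing on the worktop on the right. Origin: centre of its underside.
- sewing_tin: Bystander, to be left alone: flat grey tin box with a lid, 70x114x37 mm, on the worktop in front of the unit, on the left. Origin: centre of its underside.
- pegs_4: Bystander, to be left alone: white clothes peg, 72 mm long, lying in front of the unit. Origin: centre of its underside.
- tape_1: Bystander, to be left alone: roll of black tape, 58 mm across, 19 mm high, lying in front of the unit. Origin: centre of its underside.
- pen_1: Bystander, to be left alone: blue pen, 145 mm long, lying near the front edge of the worktop. Origin: centre of its underside.
- bottle_2: Bystander, to be left alone: small brown dropper bottle, 33 mm across, 102 mm high, standing on the right. Origin: centre of its underside.
- transit_bolt_1: Bystander, to be left alone: washing-machine transit bolt with a thick spacer, 90 mm long, lying at the left. Origin: centre of its underside.
- transit_bolt_2: Bystander, to be left alone: the second such transit bolt, beside the first. Origin: centre of its underside.
Not all that is in view belongs to the job. Leave any purple or turquoise look-alike of the packer alone.

How it is judged:
By the outcome, as a careful person would: the job done as asked, in the order asked, and still so for the second after the job is handed in, with the robot touching nothing.
It also fails if it takes over 54 s, if anything falls off the work surface, if the arm or the gripper's body presses on something with over 40 N, if the wrist force passes 120 N, or if a joint passes its speed limit or range.

## Working session

There is one attempt and no reset: what is moved stays moved. The work goes in short steps, Python scripts to look and compute and a tool call to move; the robot and the scene stay as the last step left them, time stands still between calls to the robot, and variables do not carry over. Pictures are saved under pics/ and viewed, at most 12 in all, crops included, and the job is handed in when it is done.

Besides the shell and the picture viewer there is one more tool, called after ">>>" as a command line: name --argument value ..., lists and objects as JSON in quotes. arm_command: Moves the arm, as the interface text tells. Its arguments: {"type":"object","properties":{"rows":{"type":"array","items":{"type":"array"}},"grip":{"type":"number"}},"required":["rows"]}

```bash
mkdir -p pics; python3 - <<'E'
from workcell import get_state, capture, ctrl
import cv2,pickle
d={}
for n in("top","side","wrist"):
    c=capture(n); d[n]=c; cv2.imwrite(f"pics/{n}0.png",c["img"])
    print(n,{k:v for k,v in c.items() if k!="img"})
pickle.dump(d,open("d0.pkl","wb"))
print(get_state()); print(ctrl.grip_depth)
E
```

```text
top {'fx': 519.8483828349991, 'fy': 519.8483828349991, 'cx': 324.22144292656094, 'cy': 199.45573322388148, 'origin': array([-0.03882445, -0.11341398,  1.61615515]), 'orientation': array([ 0.2966428 , -0.25737729, -1.410388  ])}
side {'fx': 384.20208279702024, 'fy': 384.20208279702024, 'cx': 323.5969584161, 'cy': 198.84493774797255, 'origin': array([0.00479534, 0.38864945, 1.21127371]), 'orientation': array([ 0.28370954, -0.59973701, -2.1998171 ])}
wrist {'fx': 282.105997492959, 'fy': 282.105997492959, 'cx': 315.60828133847764, 'cy': 203.84209704192403, 'origin': array([ 0.21722647, -0.53758688,  0.38296762]), 'orientation': array([-0.23849075,  0.18790553, -1.31435481])}
{'clock': 0.15, 'qpos': array([-1.53309546e+00,  1.58921343e-01,  1.59793141e+00,  4.59583953e-05,
        1.38616633e+00, -2.10111092e-01]), 'dq': array([ 0.00019317, -0.00088954, -0.00298587, -0.00065026, -0.00030824,
       -0.00121355]), 'tau': array([-3.97295280e-04, -3.85917485e+01, -3.22434175e+01,  7.01167923e-02,
        3.51000368e-02, -7.95753317e-05]), 'tool_pos': array([ 0.14100727, -0.55690429,  0.17584133]), 'eef_rot': array([-3.11610279e+00, -3.88078490e-01, -2.63487652e-04]), 'force': array([ 0.28539976, -0.11256672,  0.08932939]), 'ft_torque': array([-0.00890809,  0.00979409,  0.00201839]), 'gripper_force': 0.0, 'opening': 0.09188888537855312}
0.0187
```

View pics/top0.png

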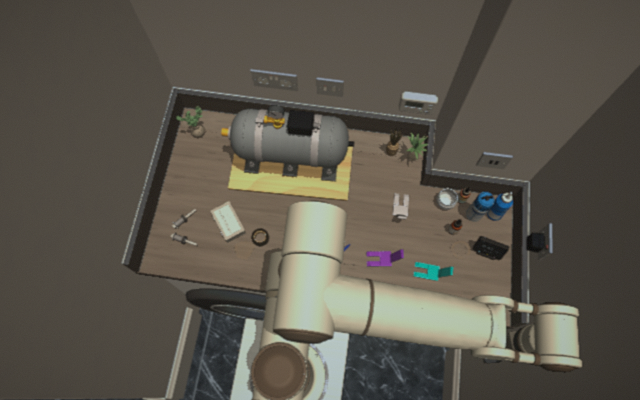

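View pics/side0.png

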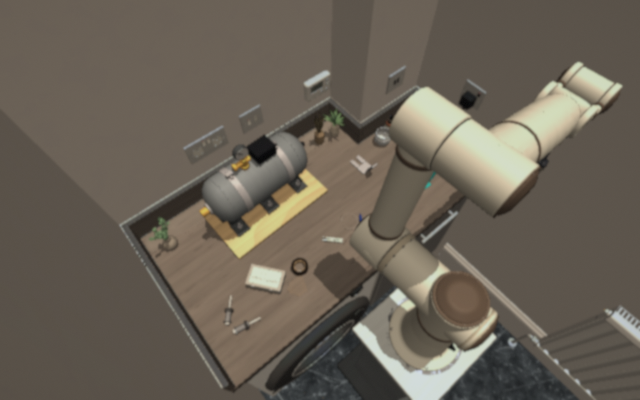

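The top view shows the tank on the yellow board (front edge from about (229,188) to (349,198)), with feet near (252,168), (290,171) and (329,174). The pale packer is at (401,206), and the purple and turquoise decoys are at (384,258) and (433,270). The side view agrees: packer at (362,167), board front edge from (240,254) to (326,190).

```bash
cat > h.py <<'E'
import numpy as np,cv2
from scipy.spatial.transform import Rotation as R
def ray(c,u,v):
    d=np.array([(u-c["cx"])/c["fx"],-(v-c["cy"])/c["fy"],-1.]); return R.from_rotvec(c["orientation"]).apply(d)
def onz(c,u,v,z):
    d=ray(c,u,v);o=np.array(c["origin"]); return o+d*(z-o[2])/d[2]
def proj(c,p):
    q=R.from_rotvec(c["orientation"]).inv().apply(np.atleast_2d(p)-c["origin"])
    return np.c_[c["cx"]-c["fx"]*q[:,0]/q[:,2],c["cy"]+c["fy"]*q[:,1]/q[:,2]]
E
python3 - <<'E'
from h import *; import pickle
d=pickle.load(open("d0.pkl","rb"))
for n in("top","side"):
    c=d[n];hsv=cv2.cvtColor(c["img"],cv2.COLOR_BGR2HSV)
    m=cv2.inRange(hsv,(15,75,120),(35,255,255))
    k=max(cv2.findContours(m,0,2)[0],key=cv2.contourArea); h=cv2.approxPolyDP(cv2.convexHull(k),4,True)[:,0]
    print(n,[(tuple(p),onz(c,*p,.015)[:2].round(4)) for p in h])
t=d["top"]["img"];s=d["side"]["img"]
a=cv2.resize(t[180:235,370:435],(520,440)[:2],interpolation=2) if 0 else cv2.resize(t[185:230,375:430],(440,360),interpolation=cv2.INTER_CUBIC)
b=cv2.resize(s[145:190,340:385],(360,360),interpolation=cv2.INTER_CUBIC)
e=cv2.resize(t[145:205,220:360],(800,240)[:2] if 0 else (560,240),interpolation=cv2.INTER_CUBIC)
f=np.zeros((600,800,3),np.uint8);f[:360,:440]=a;f[:360,440:800]=b;f[360:,:560]=e
cv2.imwrite("pics/crop1.png",f)
E
```

```text
top [((np.int32(353), np.int32(148)), array([ 0.7589, -0.098 ])), ((np.int32(347), np.int32(199)), array([ 0.571 , -0.1016])), ((np.int32(227), np.int32(188)), array([0.5527, 0.2976])), ((np.int32(234), np.int32(155)), array([0.6746, 0.2992]))]
side [((np.int32(328), np.int32(189)), array([ 0.571 , -0.1002])), ((np.int32(241), np.int32(259)), array([0.5462, 0.297 ])), ((np.int32(198), np.int32(211)), array([0.796 , 0.3138])), ((np.int32(306), np.int32(168)), array([ 0.6963, -0.0966]))]
```

View pics/crop1.png

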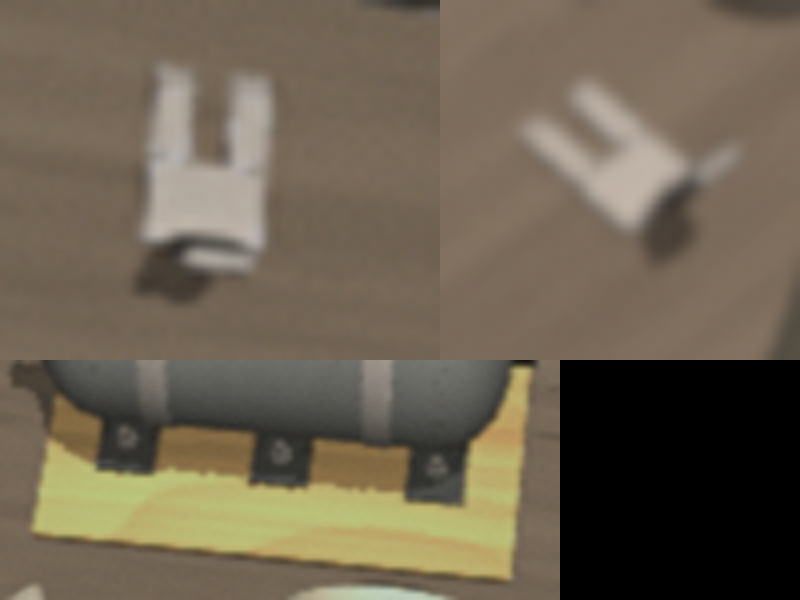

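View pics/wrist0.png

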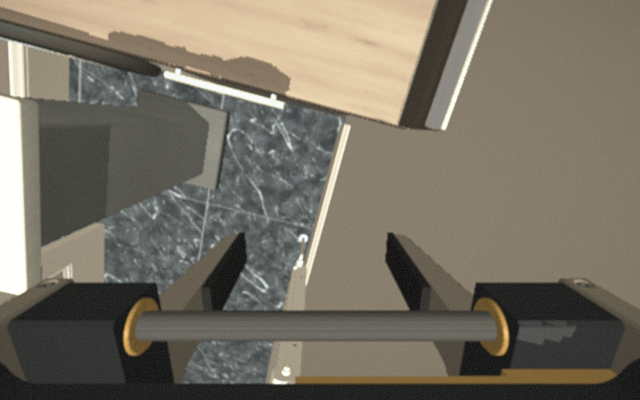

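The enlarged crops show the packer pointing almost straight ahead (+x). In the top view its leg tips are at about (394.7,193.2) and (409,194.5), and its rear corners at (392.9,215) and (407.7,215.6). The tab rises towards the robot. The wrist camera does not see the job yet.

```bash
cat >> h.py <<'E'
def plan(p0,r0,p1,r1,n):
    """rows from pose 0 to pose 1 in n equal steps"""
    r0,r1=R.from_rotvec(r0),R.from_rotvec(r1); w=(r0.inv()*r1).as_rotvec(); s=[]
    for i in range(n):
        ri=r0*R.from_rotvec(w*i/n); s.append((ri.inv().apply((np.array(p1)-p0)/n).round(4).tolist(),(w/n).round(3).tolist()))
    return s
def toolrot(yaw,lean=np.radians(25)):
    c,s=np.cos(lean),np.sin(lean); return (R.from_euler('z',yaw)*R.from_matrix(np.array([[c,0,s],[0,-1,0],[s,0,-c]]))).as_rotvec()
E
python3 - <<'E'
from h import *; import pickle
d=pickle.load(open("d0.pkl","rb"))
for n in("top","side"):
    c=d[n];hsv=cv2.cvtColor(c["img"],cv2.COLOR_BGR2HSV)
    m=cv2.inRange(hsv,(15,75,120),(35,255,255))
    k=max(cv2.findContours(m,0,cv2.CHAIN_APPROX_NONE)[0],key=cv2.contourArea)[:,0]
    P=np.array([onz(c,*p,.015)[:2] for p in k])
    f=P[(P[:,0]<.59)&(P[:,1]>-.08)&(P[:,1]<.27)]; 
    l=P[(P[:,1]>.28)&(P[:,0]>.57)&(P[:,0]<.64)]; r=P[(P[:,1]<-.085)&(P[:,0]>.59)&(P[:,0]<.7)]
    f=f[f[:,0]<.575]
    a=np.polyfit(f[:,1],f[:,0],1); print(n,"front x=%.4f%+.4f*y"%(a[1],a[0]),len(f),"L",l.mean(0) if len(l) else 0,"R",r.mean(0) if len(r) else 0,np.polyfit(r[:,0],r[:,1],1) if len(r)>2 else 0)
    # packer
    roi=(375,185,430,230) if n=="top" else (340,145,385,190)
    x0,y0,x1,y1=roi; q=cv2.inRange(hsv[y0:y1,x0:x1],(0,0,140),(180,60,255))
    k=max(cv2.findContours(q,0,cv2.CHAIN_APPROX_NONE)[0],key=cv2.contourArea)[:,0]+[x0,y0]
    P=np.array([onz(c,*p,.005)[:2] for p in k]); print(" packer",len(k),cv2.minAreaRect(P.astype(np.float32)),P.min(0),P.max(0))
c=d["top"]
for p in[(394.7,193.2),(409,194.5),(392.9,215),(407.7,215.6)]:print(onz(c,*p,.004)[:2])
c=d["side"]
for p in[(340+80/8,145+125/8),(340+145/8,145+80/8),(340+192/8,145+230/8),(340+250/8,145+165/8)]:print("s",onz(c,*p,.004)[:2])
print("bottle",onz(d["top"],455,226,.1),"cup",onz(d["top"],447,199,.05),"tape",onz(d["top"],260,237,.01),"tin",onz(d["top"],228,221,.03))
E
```

```text
top front x=0.5669-0.0406*y 105 L [0.60937758 0.29724945] R [ 0.64507438 -0.10026546] [ 0.02972859 -0.11944261]
 packer 87 ((0.5829707384109497, -0.27855443954467773), (0.07480794936418533, 0.049590013921260834), 3.1856436729431152) [ 0.54433528 -0.30340184] [ 0.61940985 -0.25373995]
side front x=0.5635-0.0482*y 84 L [0.6053021  0.30634409] R [ 0.64745754 -0.09688437] [ 0.05787561 -0.13435637]
 packer 56 ((0.5842074155807495, -0.27653101086616516), (0.05220850557088852, 0.07832673192024231), 88.9112548828125) [ 0.54549412 -0.30250106] [ 0.62366677 -0.249954  ]
[ 0.6184851  -0.25605416]
[ 0.6206794  -0.30357919]
[ 0.54119662 -0.25757072]
[ 0.54607848 -0.30576133]
s [ 0.62085053 -0.25369319]
s [ 0.62077544 -0.29618008]
s [ 0.54098296 -0.25358323]
s [ 0.55086656 -0.30064643]
bottle [ 0.49846367 -0.4404129   0.1       ] cup [ 0.60389824 -0.42064064  0.05      ] tape [0.4033344  0.15849587 0.01      ] tin [0.43565919 0.26673618 0.03      ]
```

```bash
python3 - <<'E'
from h import *
for i,r in enumerate(plan([.141,-.557,.177],[-3.1161,-.3881,-.0003],[.480,-.284,.140],toolrot(.04),16)):print(i,r)
E
```

```text
0 ([0.0247, -0.0113, 0.0023], [-0.003, 0.027, 0.013])
1 ([0.0245, -0.0117, 0.003], [-0.003, 0.027, 0.013])
2 ([0.0243, -0.012, 0.0036], [-0.003, 0.027, 0.013])
3 ([0.024, -0.0123, 0.0042], [-0.003, 0.027, 0.013])
4 ([0.0237, -0.0126, 0.0048], [-0.003, 0.027, 0.013])
5 ([0.0234, -0.0129, 0.0054], [-0.003, 0.027, 0.013])
6 ([0.0231, -0.0133, 0.006], [-0.003, 0.027, 0.013])
7 ([0.0228, -0.0136, 0.0066], [-0.003, 0.027, 0.013])
8 ([0.0224, -0.0139, 0.0072], [-0.003, 0.027, 0.013])
9 ([0.022, -0.0142, 0.0077], [-0.003, 0.027, 0.013])
10 ([0.0216, -0.0145, 0.0083], [-0.003, 0.027, 0.013])
11 ([0.0212, -0.0148, 0.0088], [-0.003, 0.027, 0.013])
12 ([0.0208, -0.0151, 0.0094], [-0.003, 0.027, 0.013])
13 ([0.0203, -0.0154, 0.0099], [-0.003, 0.027, 0.013])
14 ([0.0198, -0.0156, 0.0104], [-0.003, 0.027, 0.013])
15 ([0.0193, -0.0159, 0.0109], [-0.003, 0.027, 0.013])
```

>>> arm_command --rows '[[[0.025, -0.011, 0.002], [-0.003, 0.027, 0.013]], [[0.0245, -0.012, 0.003], [-0.003, 0.027, 0.013]], [[0.024, -0.012, 0.0035], [-0.003, 0.027, 0.013]], [[0.024, -0.012, 0.004], [-0.003, 0.027, 0.013]], [[0.0235, -0.0125, 0.005], [-0.003, 0.027, 0.013]], [[0.0235, -0.013, 0.0055], [-0.003, 0.027, 0.013]], [[0.023, -0.013, 0.006], [-0.003, 0.027, 0.013]], [[0.023, -0.0135, 0.0065], [-0.003, 0.027, 0.013]]]' --grip -1

```text
clock: 0.95
tool_pos: [0.3114, -0.4208, 0.1579]
eef_rot: [-3.112, -0.222, -0.342]
force: [0.7, 1.1, 0.0]
opening: 0.0915
gripper_force: 0.0
```

>>> arm_command --rows '[[[0.0225, -0.014, 0.007], [-0.003, 0.027, 0.013]], [[0.022, -0.014, 0.0075], [-0.003, 0.027, 0.013]], [[0.0215, -0.0145, 0.008], [-0.003, 0.027, 0.013]], [[0.021, -0.015, 0.009], [-0.003, 0.027, 0.013]], [[0.021, -0.015, 0.0095], [-0.003, 0.027, 0.013]], [[0.02, -0.0155, 0.01], [-0.003, 0.027, 0.013]], [[0.02, -0.0155, 0.0105], [-0.003, 0.027, 0.013]], [[0.0195, -0.016, 0.011], [-0.003, 0.027, 0.013]]]'

```text
clock: 1.75
tool_pos: [0.4813, -0.2847, 0.139]
eef_rot: [-3.061, -0.055, -0.676]
force: [-0.5, -0.0, -0.2]
opening: 0.0918
gripper_force: 0.0
```

```bash
python3 - <<'E'
from workcell import get_state, capture
import cv2,pickle
s=get_state();print(s["clock"],s["tool_pos"],s["eef_rot"],s["dq"])
d={n:capture(n) for n in("wrist","top","side")}
s=get_state();print(s["clock"],s["tool_pos"],s["eef_rot"],s["dq"])
pickle.dump(d,open("d1.pkl","wb"));cv2.imwrite("pics/w1.png",d["wrist"]["img"])
E
```

```text
1.75 [ 0.48129965 -0.28467074  0.13897436] [-3.06126952 -0.05466114 -0.67594923] [ 4.72019756e-01 -3.41842095e-04  1.37191485e-01  2.36194314e-01
 -4.26441870e-01  3.95567509e-01]
1.9 [ 0.48056038 -0.28426027  0.13855381] [-3.06091083 -0.05910819 -0.67258393] [-0.03388208  0.00053449 -0.02447948 -0.01152784  0.00191253 -0.0074726 ]
```

View pics/w1.png

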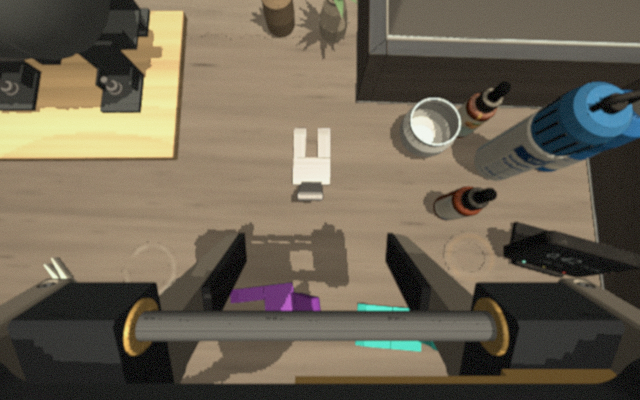

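The wrist view shows the packer straight ahead: leg tips (295,128) and (329,128), rear corners (293,184) and (331,184), tab tip near (310,190). The board's front right corner is at (174,158), and the right foot is near (120,93).

```bash
cat >> h.py <<'E'
def packer(c,roi):
    x0,y0,x1,y1=roi;hsv=cv2.cvtColor(c["img"],cv2.COLOR_BGR2HSV)[y0:y1,x0:x1]
    q=cv2.inRange(hsv,(0,0,150),(180,60,255)); k=max(cv2.findContours(q,0,cv2.CHAIN_APPROX_NONE)[0],key=cv2.contourArea)[:,0]+[x0,y0]
    return k
E
python3 - <<'E'
from workcell import capture
from h import *
c=capture("wrist");k=packer(c,(270,110,350,200))
P=np.array([onz(c,*p,.005)[:2] for p in k]);print("px",k.min(0),k.max(0));print(P.min(0),P.max(0))
for s,n in((1,"L"),(-1,"R")):
    m=(P[:,0]>.55)&(P[:,0]<.61); mid=np.median(P[:,1]); 
    b=[]
    for x in np.arange(.55,.61,.004):
        r=P[abs(P[:,0]-x)<.004]; 
        if len(r): b.append((x,(r[:,1]*s).max()*s))
    b=np.array(b);print(n,np.polyfit(b[:,0]-.585,b[:,1],1))
hsv=cv2.cvtColor(c["img"],cv2.COLOR_BGR2HSV); m=cv2.inRange(hsv,(15,60,110),(35,255,255)); m[170:]=0
k=max(cv2.findContours(m,0,cv2.CHAIN_APPROX_NONE)[0],key=cv2.contourArea)[:,0]; B=np.array([onz(c,*p,.015)[:2] for p in k])
f=B[(k[:,1]>145)&(k[:,0]>10)&(k[:,0]<165)];print("front x=a+b*y",np.polyfit(f[:,1],f[:,0],1))
r=B[(k[:,0]>165)&(k[:,1]<150)&(k[:,1]>15)];print("right y=",np.polyfit(r[:,0]-.65,r[:,1],1))
E
```

```text
px [293 126] [331 184]
[ 0.5430853  -0.30145652] [ 0.623313   -0.25039434]
L [ 0.02644282 -0.25102481]
R [ 0.03337768 -0.29987269]
front x=a+b*y [0.03686846 0.55455721]
right y= [ 0.37005691 -0.31910062]
```

>>> arm_command --rows '[[[0, -0.002, 0.02], [0, 0, 0]], [[0, -0.002, 0.02], [0, 0, 0]], [[0.001, -0.001, 0.02], [0, 0, 0]], [[0, 0, 0.02], [0, 0, 0]], [[0, 0, 0.02], [0, 0, 0]], [[0, 0, 0.015], [0, 0, 0]], [[0, 0, 0.01], [0, 0, 0]], [[0, 0, 0], [0, 0, 0]]]'

```text
clock: 2.75
tool_pos: [0.5333, -0.279, 0.0252]
eef_rot: [-3.061, -0.055, -0.672]
force: [-0.2, -1.0, -0.4]
opening: 0.0922
gripper_force: 0.0
```

>>> arm_command --rows '[[[0, 0, 0], [0, 0, 0]], [[0, 0, 0], [0, 0, 0]], [[0, 0, 0], [0, 0, 0]], [[0, 0, 0], [0, 0, 0]], [[0, 0, 0], [0, 0, 0]], [[0, 0, 0], [0, 0, 0]], [[0, 0, 0], [0, 0, 0]], [[0, 0, 0], [0, 0, 0]]]' --grip 1

```text
clock: 3.55
tool_pos: [0.5339, -0.2788, 0.0263]
eef_rot: [-3.062, -0.056, -0.675]
force: [-0.3, 0.7, 0.0]
opening: 0.0301
gripper_force: 0.1
```

```bash
python3 - <<'E'
from workcell import capture,get_state
from h import *; import pickle
s=get_state();print(s["clock"],s["tool_pos"],s["eef_rot"],s["force"],s["opening"],s["gripper_force"])
c=capture("wrist");cv2.imwrite("pics/w2.png",c["img"]);pickle.dump(c,open("w2.pkl","wb"))
c=pickle.load(open("d1.pkl","rb"))["wrist"]
hsv=cv2.cvtColor(c["img"],cv2.COLOR_BGR2HSV); m=cv2.inRange(hsv,(15,85,120),(35,255,255)); m[170:]=0
k=max(cv2.findContours(m,0,cv2.CHAIN_APPROX_NONE)[0],key=cv2.contourArea)[:,0]; B=np.array([onz(c,*p,.015)[:2] for p in k])
print(k.min(0),k.max(0))
s=(k[:,1]>148)&(k[:,0]>10)&(k[:,0]<160);f=B[s];print(len(f),k[s][:,1].min(),"front x=a+b*y",np.polyfit(f[:,1],f[:,0],1))
s=(k[:,0]>165)&(k[:,1]<150)&(k[:,1]>15);r=B[s];print(len(r),"right y=",np.polyfit(r[:,0]-.65,r[:,1],1))
# stud tips guess
cv2.imwrite("pics/c2.png",np.hstack([cv2.resize(c["img"][0:180,0:200],(420,378),interpolation=2),cv2.resize(pickle.load(open("w2.pkl","rb"))["img"],(380,378)[:1]+(378,),interpolation=3)]))
E
```

```text
3.55 [ 0.53391866 -0.27882054  0.02627149] [-3.06179487 -0.05588095 -0.67472219] [-0.28079443  0.67514535  0.01051233] 0.030054606591388706 0.11616099625825882
[ 0 10] [184 158]
154 149 front x=a+b*y [-0.02519219  0.56710624]
171 right y= [ 0.02444575 -0.09620436]
```

View pics/c2.png

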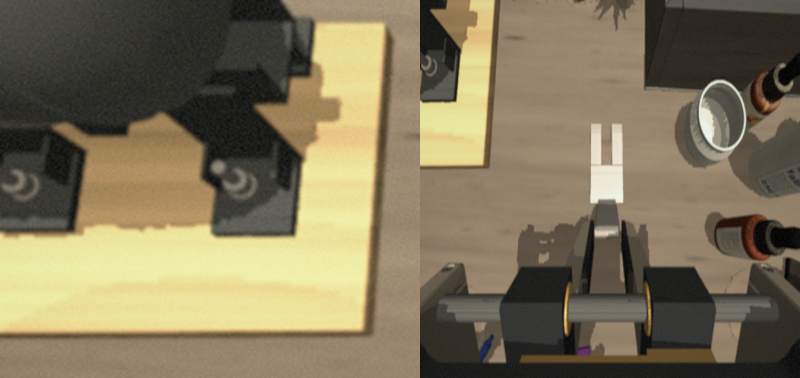

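Both fingers are around the tab (opening 30 mm, still closing). In the earlier wrist view the right stud's tip is at about px (104,80), its foot ring at (113,88), and the pad's front edge runs from (101,112) to (141,112).

```bash
python3 - <<'E'
from h import *; import pickle
c=pickle.load(open("d1.pkl","rb"))["wrist"];t=pickle.load(open("d0.pkl","rb"))
print("tip",onz(c,103.8,80,.051),"ring",onz(c,113.3,88,.024),"padfront",onz(c,101.5,112,.021),onz(c,141.4,112,.021))
print("ringM",onz(c,18/2.1,183/2.1,.024),"padM rightfront",onz(c,75/2.1,231/2.1,.021),onz(c,75/2.1,231/2.1,.028))
for p in[(252,164.2),(290,168),(329,170.7)]:print("top",onz(t["top"],*p,.025))
# bright spots near feet in top & side views
for n in("top","side"):
    g=cv2.cvtColor(t[n]["img"],6)
    for S in[(.6525,-.0263),(.647,.1036),(.6415,.2335)]:
        for z in(.024,.051):
            u=proj(t[n],[*S,z])[0]; x,y=u.round().astype(int); w=g[y-5:y+6,x-5:x+6]; j=np.unravel_index(w.argmax(),w.shape)
            print(n,S,z,u.round(1),(x-5+j[1],y-5+j[0]),w.max(),int(np.median(w)))
E
```

```text
tip [ 0.65226203 -0.02727785  0.051     ] ring [ 0.65796513 -0.01861643  0.024     ] padfront [ 0.62618642 -0.00592939  0.021     ] [ 0.62798628 -0.05682243  0.021     ]
ringM [0.65437855 0.11574818 0.024     ] padM rightfront [0.62592843 0.07842355 0.021     ] [0.62260529 0.07092691 0.028     ]
top [0.64538528 0.22991056 0.025     ]
top [0.64991692 0.1013578  0.025     ]
top [ 0.65887036 -0.02922259  0.025     ]
top (0.6525, -0.0263) 0.024 [327.9 172.4] (np.int64(330), np.int64(172)) 98 58
top (0.6525, -0.0263) 0.051 [327.9 169.1] (np.int64(330), np.int64(172)) 98 54
top (0.647, 0.1036) 0.024 [289.2 168.8] (np.int64(290), np.int64(166)) 90 55
top (0.647, 0.1036) 0.051 [288.7 165.5] (np.int64(290), np.int64(166)) 90 54
top (0.6415, 0.2335) 0.024 [250.8 165.2] (np.int64(251), np.int64(162)) 91 51
top (0.6415, 0.2335) 0.051 [249.7 161.8] (np.int64(251), np.int64(162)) 91 53
side (0.6525, -0.0263) 0.024 [298.3 184.2] (np.int64(303), np.int64(179)) 174 68
side (0.6525, -0.0263) 0.051 [297.9 180.1] (np.int64(303), np.int64(176)) 191 71
side (0.647, 0.1036) 0.024 [270.4 204.8] (np.int64(275), np.int64(210)) 151 57
side (0.647, 0.1036) 0.051 [269.5 201. ] (np.int64(274), np.int64(196)) 114 50
side (0.6415, 0.2335) 0.024 [240.6 226.9] (np.int64(246), np.int64(232)) 157 56
side (0.6415, 0.2335) 0.051 [239.1 223.3] (np.int64(244), np.int64(218)) 113 50
```

>>> arm_command --rows '[[[0, 0, 0], [0, 0, 0]], [[0, 0, 0], [0, 0, 0]], [[0, 0, 0], [0, 0, 0]], [[0.003, 0, -0.006], [0, 0, 0]], [[0.005, 0, -0.011], [0, 0, 0]], [[0.005, 0, -0.011], [0, 0, 0]], [[0.005, 0, -0.011], [0, 0, 0]], [[0.003, 0, -0.006], [0, 0, 0]]]'

```text
clock: 4.4
tool_pos: [0.5348, -0.2797, 0.0784]
eef_rot: [-3.064, -0.057, -0.678]
force: [-0.3, -0.9, -1.3]
opening: 0.0268
gripper_force: 30.0
```

```bash
cat >> h.py <<'E'
U=R.from_euler('z',.042); STUD={"R":np.array([.6525,-.029,.015]),"M":np.array([.647,.101,.015]),"L":np.array([.6415,.231,.015])}
OFF=np.array([-.051,0,.027]) # TCP in packer frame
def target(f,d,h): return STUD[f]+U.apply(np.array([-d,0,h])+OFF)
E
python3 - <<'E'
from workcell import capture,get_state
from h import *; import pickle
c=capture("wrist");s=get_state();p=s["tool_pos"];r=s["eef_rot"];M=R.from_rotvec(r).as_matrix()
print(p,M.round(4).tolist(),s["gripper_force"])
x0=proj(c,p+[.05,0,-.02])[0];print(x0)
x,y=x0.astype(int);k=packer(c,(x-40,y-50,x+40,y+40));z=p[2]-.027+.005
P=np.array([onz(c,*q,z)[:2] for q in k]);print(k.min(0),k.max(0),P.min(0)-p[:2],P.max(0)-p[:2],cv2.minAreaRect(P.astype(np.float32)))
for q in plan(p,r,target("R",.075,.03),toolrot(.042),16)[::5]:print(q)
E
```

```text
[ 0.53522858 -0.28002543  0.07904476] [[0.9056, 0.036, 0.4226], [0.0348, -0.9993, 0.0104], [0.4227, 0.0053, -0.9063]] 29.997273981571198
[318.16317992 170.33188642]
[287 134] [343 209] [ 0.01510638 -0.02258233] [0.08500635 0.02892013] ((0.5849043726921082, -0.27659475803375244), (0.0687766894698143, 0.048542868345975876), 3.5153183937072754)
([-0.0001, -0.0154, 0.0003], [0.0, -0.0, -0.0])
([-0.0001, -0.0154, 0.0004], [0.0, -0.0, -0.0])
([-0.0001, -0.0154, 0.0004], [0.0, -0.0, -0.0])
([-0.0001, -0.0154, 0.0004], [0.0, -0.0, -0.0])
```

>>> arm_command --rows '[[[0, -0.01, 0], [0, 0, 0]], [[0, -0.015, 0], [0, 0, 0]], [[0, -0.02, 0.001], [0, 0, 0]], [[0, -0.02, 0.001], [0, 0, 0]], [[0, -0.02, 0], [0, 0, 0]], [[0, -0.02, 0.001], [0, 0, 0]], [[0, -0.02, 0], [0, 0, 0]], [[0, -0.02, 0.001], [0, 0, 0]]]'

```text
clock: 5.25
tool_pos: [0.5295, -0.1312, 0.0709]
eef_rot: [-3.061, -0.056, -0.672]
force: [0.5, 0.3, -1.3]
opening: 0.0268
gripper_force: 30.0
```

>>> arm_command --rows '[[[0, -0.02, 0], [0, 0, 0]], [[-0.001, -0.02, 0.001], [0, 0, 0]], [[0, -0.02, 0], [0, 0, 0]], [[0, -0.015, 0.001], [0, 0, 0]], [[-0.001, -0.015, 0], [0, 0, 0]], [[0, -0.007, 0], [0, 0, 0]], [[0, -0.004, 0], [0, 0, 0]], [[0, 0, 0], [0, 0, 0]]]'

```text
clock: 6.05
tool_pos: [0.5256, -0.0323, 0.0689]
eef_rot: [-3.062, -0.057, -0.674]
force: [0.8, -1.3, -1.8]
opening: 0.0269
gripper_force: 30.0
```

```bash
python3 - <<'E'
from workcell import capture,get_state
from h import *; import pickle
c=capture("wrist");s=get_state();p=s["tool_pos"];r=s["eef_rot"];M=R.from_rotvec(r).as_matrix()
pickle.dump((c,p,r),open("w3.pkl","wb"));print(s["clock"],p,M.round(3).tolist())
print("to go",plan(p,r,target("R",.075,.03),toolrot(.042),1))
for f in"RML":print(f,proj(c,[STUD[f],STUD[f]+[0,0,.036],STUD[f]+U.apply([-.025,.025,.006]),STUD[f]+U.apply([-.025,-.025,.006]),STUD[f]+U.apply([-.085,0,0])]).round().tolist())
I=cv2.resize(c["img"],(800,500),interpolation=2);cv2.imwrite("pics/w3.png",I)
E
```

```text
6.1 [ 0.52582413 -0.03285954  0.06904889] [[0.907, 0.036, 0.42], [0.034, -0.999, 0.013], [0.42, 0.002, -0.907]]
to go [([0.0019, 0.0015, -0.0024], [0.004, 0.003, -0.004])]
R [[317.0, 108.0], [317.0, 88.0], [292.0, 128.0], [342.0, 128.0], [318.0, 188.0]]
M [[192.0, 108.0], [175.0, 89.0], [163.0, 129.0], [212.0, 129.0], [186.0, 189.0]]
L [[66.0, 109.0], [31.0, 90.0], [33.0, 130.0], [83.0, 129.0], [55.0, 189.0]]
```

View pics/w3.png

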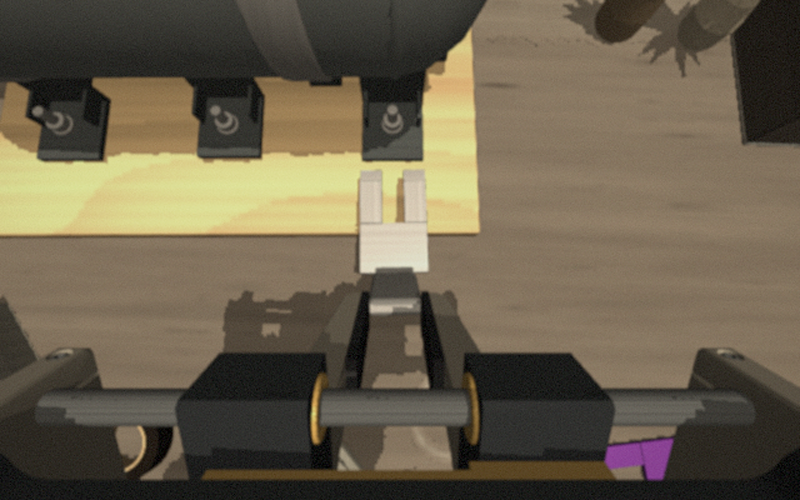

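The wrist view shows the packer facing the right foot: legs (288–341,138), slot centre at 314. The stud tip is at (314,89) and the pad front edge runs from 290 to 338 at row 128. All the studs sit about 2.5 mm further left than I had estimated.

```bash
cat >> h.py <<'E'
for k_ in STUD: STUD[k_][1]+=.0025
E
python3 - <<'E'
from workcell import get_state
from h import *; import pickle
c,p,r=pickle.load(open("w3.pkl","rb"))
Y=R.from_euler('z',.037)
print(proj(c,p+Y.apply([[.087,.024,-.023],[.087,-.024,-.023],[.009,.024,-.022],[.009,-.024,-.022],[.045,0,-.022]]))*1.25)
s=get_state();print("to go",plan(p,r,target("R",.075,.03),toolrot(.042),1),"down",plan(p,r,target("R",.075,.0),toolrot(.042),1),"in",plan(target("R",.075,0),toolrot(.042),target("R",.0,0),toolrot(.042),1))
E
```

```text
[[362.41754614 164.94652997]
 [428.39080389 164.93297415]
 [360.86659013 271.58038414]
 [430.28247086 271.52070079]
 [395.5039377  220.8353501 ]]
to go [([0.002, -0.001, -0.0023], [0.004, 0.003, -0.004])] down [([-0.0106, -0.0011, 0.0249], [0.004, 0.003, -0.004])] in [([0.068, 0.0, 0.0317], [0.0, 0.0, 0.0])]
```

>>> arm_command --rows '[[[-0.001, 0, 0.003], [0, 0, -0.004]], [[-0.002, 0, 0.004], [0.002, 0.001, 0]], [[-0.002, 0, 0.004], [0.002, 0.002, 0]], [[-0.001, 0, 0.003], [0, 0, 0]], [[-0.001, 0, 0.003], [0, 0, 0]], [[-0.001, 0, 0.002], [0, 0, 0]], [[-0.001, 0, 0.002], [0, 0, 0]], [[0, 0, 0], [0, 0, 0]]]'

```text
clock: 6.9
tool_pos: [0.5264, -0.0328, 0.046]
eef_rot: [-3.058, -0.063, -0.678]
force: [-1.1, 0.5, -1.4]
opening: 0.0269
gripper_force: 30.0
```

>>> arm_command --rows '[[[0, 0, 0.001], [0, 0, 0]], [[0, 0, 0], [0, 0, 0]], [[-0.001, 0, 0.001], [0, 0, 0]], [[0, 0, 0], [0, 0, 0]], [[0, 0, 0.001], [0, 0, 0]], [[0, 0, 0], [0, 0, 0]], [[0, 0, 0], [0, 0, 0]], [[0, 0, 0], [0, 0, 0]]]'

```text
clock: 7.7
tool_pos: [0.5271, -0.033, 0.0433]
eef_rot: [-3.058, -0.063, -0.679]
force: [0.6, -0.0, -0.3]
opening: 0.0267
gripper_force: 30.0
```

```bash
cat > st.py <<'E'
import sys
from workcell import get_state
from h import *
s=get_state();p=s["tool_pos"];r=s["eef_rot"]
print(s["clock"],"F",s["force"].round(1),"T",s["ft_torque"].round(2),"op",s["opening"].round(4),"M",R.from_rotvec(r).as_matrix().round(3).tolist())
for f in sys.argv[1:]:
    q=U.inv().apply(p-STUD[f])-OFF; print(f,"packer origin rel stud mm",(q*1000).round(1))
E
python3 st.py R
```

```text
Traceback (most recent call last):
  File "st.py", line 5, in <module>
    print(s["clock"],"F",s["force"].round(1),"T",s["ft_torque"].round(2),"op",s["opening"].round(4),"M",R.from_rotvec(r).as_matrix().round(3).tolist())
                                                                              ^^^^^^^^^^^^^^^^^^
AttributeError: 'float' object has no attribute 'round'
```

>>> arm_command --rows '[[[0, 0, 0.001], [0, 0, 0]], [[0, 0, 0], [0, 0, 0]], [[0, 0, 0.0005], [0, 0, 0]], [[0, 0, 0], [0, 0, 0]], [[0, 0, 0], [0, 0, 0]], [[0, 0, 0], [0, 0, 0]], [[0, 0, 0], [0, 0, 0]], [[0, 0, 0], [0, 0, 0]]]'

```text
clock: 8.5
tool_pos: [0.5276, -0.0329, 0.0419]
eef_rot: [-3.058, -0.063, -0.679]
force: [0.3, 0.0, -0.8]
opening: 0.0269
gripper_force: 30.0
```

```bash
sed -i 's/s\["opening"\].round(4)/s["opening"]/' st.py; python3 st.py R
```

```text
8.5 F [ 0.3  0.  -0.8] T [-0.02  0.31  0.01] op 0.026867723836929418 M [[0.905, 0.041, 0.423], [0.038, -0.999, 0.017], [0.423, 0.0, -0.906]]
R packer origin rel stud mm [-74.   -1.1  -0.1]
```

>>> arm_command --rows '[[[-0.0005, 0, 0.001], [0, 0, 0]], [[0, 0, 0], [0, 0, 0]], [[0.0027, 0, 0.0013], [0, 0, 0]], [[0.0027, 0, 0.0013], [0, 0, 0]], [[0.0027, 0, 0.0013], [0, 0, 0]], [[0, 0, 0], [0, 0, 0]], [[0, 0, 0], [0, 0, 0]], [[0, 0, 0], [0, 0, 0]]]'

```text
clock: 9.3
tool_pos: [0.5366, -0.0325, 0.0405]
eef_rot: [-3.058, -0.063, -0.679]
force: [0.3, -0.6, 0.2]
opening: 0.0268
gripper_force: 30.0
```

```bash
python3 st.py R
```

```text
9.3 F [ 0.3 -0.6  0.2] T [-0.02  0.16 -0.01] op 0.02679974946185007 M [[0.905, 0.041, 0.423], [0.037, -0.999, 0.017], [0.423, 0.0, -0.906]]
R packer origin rel stud mm [-65.1  -1.1  -1.5]
```

>>> arm_command --rows '[[[0.0018, 0, 0.0013], [0, 0, 0]], [[0.0018, 0, 0.0008], [0, 0, 0]], [[0.0018, 0, 0.0008], [0, 0, 0]], [[0.0018, 0, 0.0008], [0, 0, 0]], [[0.0018, 0, 0.0008], [0, 0, 0]], [[0, 0, 0], [0, 0, 0]], [[0, 0, 0], [0, 0, 0]], [[0, 0, 0], [0, 0, 0]]]'

```text
clock: 10.1
tool_pos: [0.5441, -0.0315, 0.04]
eef_rot: [-3.058, -0.068, -0.669]
force: [-28.5, -1.5, 27.2]
opening: 0.0271
gripper_force: 30.0
```

```bash
python3 st.py R
```

```text
10.1 F [-28.5  -1.5  27.2] T [-0.18  3.06 -0.02] op 0.027079022223956223 M [[0.908, 0.045, 0.417], [0.04, -0.999, 0.019], [0.417, -0.001, -0.909]]
R packer origin rel stud mm [-57.6  -0.4  -2. ]
```

>>> arm_command --rows '[[[0.0007, 0, -0.0015], [0, 0, 0]], [[0, 0, 0], [0, 0, 0]], [[0.0018, 0, 0.0008], [0, 0, 0]], [[0.0009, 0, 0.0004], [0, 0, 0]], [[0, 0, 0], [0, 0, 0]], [[0, 0, 0], [0, 0, 0]], [[0, 0, 0], [0, 0, 0]], [[0, 0, 0], [0, 0, 0]]]'

```text
clock: 10.9
tool_pos: [0.5453, -0.031, 0.0401]
eef_rot: [-3.059, -0.069, -0.663]
force: [-31.3, -2.9, 23.5]
opening: 0.0272
gripper_force: 30.0
```

```bash
python3 st.py R; python3 - <<'E'
from workcell import capture
import cv2
c=capture("wrist");cv2.imwrite("pics/w4.png",cv2.resize(c["img"][60:260,220:420],(600,600),interpolation=2))
E
```

```text
10.9 F [-31.3  -2.9  23.5] T [-0.47  3.61 -0.14] op 0.027166828028944268 M [[0.909, 0.045, 0.414], [0.041, -0.999, 0.02], [0.414, -0.001, -0.91]]
R packer origin rel stud mm [-56.2   0.   -1.9]
```

View pics/w4.png

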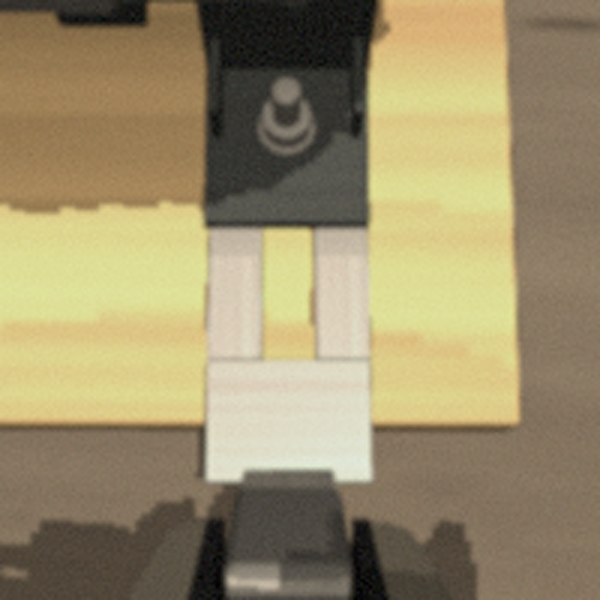

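Centred on the right stud (crop (288,90)), the packer's legs butt against the pad edge (crop row 225) at about 30 N. This foot stands, so I go on to the middle one.

>>> arm_command --rows '[[[-0.0027, 0, -0.0013], [0, 0, 0]], [[-0.0063, 0, -0.003], [0, 0, 0]], [[-0.009, 0, -0.0042], [0, 0, 0]], [[-0.0036, 0, -0.0035], [0, 0, 0]], [[0.003, 0, -0.006], [0, 0, 0]], [[0.003, 0, -0.006], [0, 0, 0]], [[0, -0.005, 0], [0, 0, 0]], [[0, -0.015, 0], [0, 0, 0]]]'

```text
clock: 11.75
tool_pos: [0.5256, -0.0137, 0.0583]
eef_rot: [-3.058, -0.061, -0.682]
force: [0.1, -0.2, -1.6]
opening: 0.0272
gripper_force: 30.0
```

>>> arm_command --rows '[[[0, -0.02, 0], [0, 0, 0]], [[0, -0.02, 0], [0, 0, 0]], [[0, -0.02, 0], [0, 0, 0]], [[0, -0.02, 0], [0, 0, 0]], [[0, -0.015, 0], [0, 0, 0]], [[0, -0.01, 0], [0, 0, 0]], [[0, -0.005, 0], [0, 0, 0]], [[0, 0, 0], [0, 0, 0]]]'

```text
clock: 12.55
tool_pos: [0.52, 0.0977, 0.0573]
eef_rot: [-3.057, -0.065, -0.679]
force: [0.2, 0.2, -0.8]
opening: 0.0275
gripper_force: 30.0
```

```bash
python3 st.py M; python3 - <<'E'
from workcell import capture,get_state
from h import *
import pickle
c=capture("wrist");s=get_state();p=s["tool_pos"];r=s["eef_rot"]; pickle.dump((c,p,r),open("w5.pkl","wb"))
B=(200,60,440,240);cv2.imwrite("pics/w5.png",cv2.resize(c["img"][60:240,200:440],(800,600),interpolation=2))
f=lambda q:((q-[200,60])*[800/240,600/180]).round().tolist()
S=STUD["M"];print("stud tip, pad front",f(proj(c,[S+[0,0,.036],S+U.apply([-.025,.025,.006]),S+U.apply([-.025,-.025,.006])])))
M=R.from_rotvec(r)*R.from_rotvec(toolrot(0)).inv()
print("packer",f(proj(c,p+M.apply(np.array([[.036,.024,.003],[.036,-.024,.003],[-.042,.024,.005],[-.042,-.024,.005]])-OFF))))
E
```

```text
12.55 F [ 0.2  0.2 -0.8] T [0.   0.36 0.01] op 0.027460287334320255 M [[0.905, 0.043, 0.423], [0.039, -0.999, 0.018], [0.423, 0.0, -0.906]]
M packer origin rel stud mm [-76.2  -0.5  15.3]
stud tip, pad front [[384.0, 71.0], [298.0, 210.0], [470.0, 210.0]]
packer [[300.0, 243.0], [475.0, 243.0], [296.0, 525.0], [481.0, 525.0]]
```

View pics/w5.png

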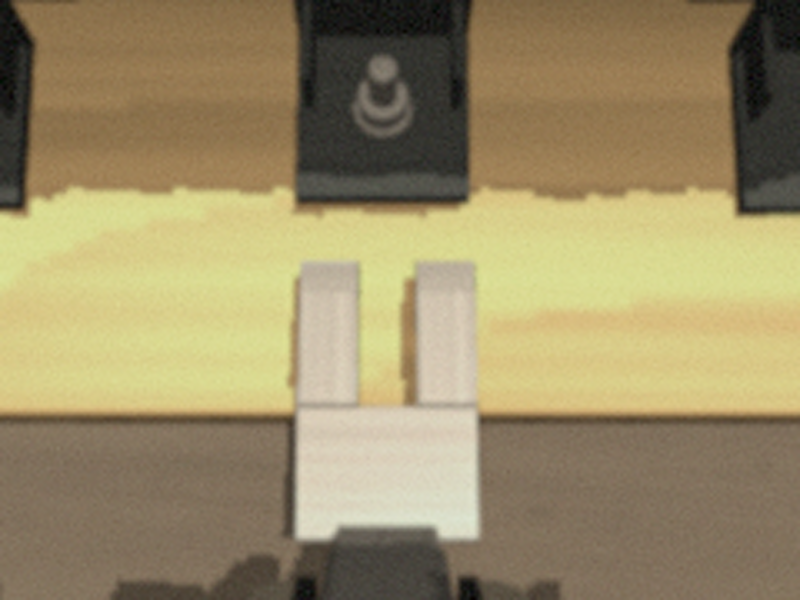

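The middle pad's front edge is at crop row 200, against 210 predicted for a standing foot, with a shadow gap beneath it. It looks like the hanging foot. The packer's slot is at crop x≈388 and the stud at 383, and the packer sits about 4 mm further back in the grip than nominal.

>>> arm_command --rows '[[[-0.001, -0.001, 0.003], [0, 0, 0]], [[-0.002, 0, 0.004], [0, 0, 0]], [[-0.0016, 0, 0.0035], [0, 0, 0]], [[-0.001, 0, 0.002], [0, 0, 0]], [[-0.0005, 0, 0.001], [0, 0, 0]], [[0, 0, 0.0005], [0, 0, 0]], [[0, 0, 0], [0, 0, 0]], [[0, 0, 0], [0, 0, 0]]]'

```text
clock: 13.4
tool_pos: [0.5205, 0.0979, 0.0421]
eef_rot: [-3.058, -0.063, -0.679]
force: [-0.9, 0.4, -2.2]
opening: 0.0272
gripper_force: 30.0
```

```bash
python3 st.py M
```

```text
13.4 F [-0.9  0.4 -2.2] T [-0.01  0.34  0.01] op 0.027156506366037232 M [[0.905, 0.041, 0.423], [0.038, -0.999, 0.017], [0.423, 0.0, -0.906]]
M packer origin rel stud mm [-75.7  -0.3   0.1]
```

>>> arm_command --rows '[[[-0.0005, 0, 0.001], [0, 0, 0]], [[-0.0003, 0, 0.0008], [0, 0, 0]], [[0, 0, 0], [0, 0, 0]], [[0.0027, 0, 0.0013], [0, 0, 0]], [[0.0027, 0, 0.0013], [0, 0, 0]], [[0.0027, 0, 0.0013], [0, 0, 0]], [[0, 0, 0], [0, 0, 0]], [[0, 0, 0], [0, 0, 0]]]'

```text
clock: 14.2
tool_pos: [0.5295, 0.0982, 0.0398]
eef_rot: [-3.058, -0.063, -0.679]
force: [1.0, -0.8, -0.8]
opening: 0.0273
gripper_force: 30.0
```

```bash
python3 st.py M
```

```text
14.2 F [ 1.  -0.8 -0.8] T [ 0.02  0.16 -0.04] op 0.02726801482449375 M [[0.905, 0.041, 0.423], [0.037, -0.999, 0.017], [0.423, 0.0, -0.906]]
M packer origin rel stud mm [-66.6  -0.3  -2.2]
```

>>> arm_command --rows '[[[0.0018, 0, 0.0008], [0, 0, 0]], [[0.0027, 0, 0.0013], [0, 0, 0]], [[0.0027, 0, 0.0013], [0, 0, 0]], [[0.0027, 0, 0.0013], [0, 0, 0]], [[0.0027, 0, 0.0013], [0, 0, 0]], [[0.0018, 0, 0.0008], [0, 0, 0]], [[0, 0, 0], [0, 0, 0]], [[0, 0, 0], [0, 0, 0]]]'

```text
clock: 15.0
tool_pos: [0.5453, 0.0989, 0.0398]
eef_rot: [-3.058, -0.063, -0.679]
force: [-0.9, 0.3, 2.3]
opening: 0.0276
gripper_force: 30.0
```

```bash
python3 st.py M
```

```text
15.0 F [-0.9  0.3  2.3] T [-0.02  0.18  0.05] op 0.027560820899126905 M [[0.905, 0.041, 0.423], [0.037, -0.999, 0.017], [0.423, 0.0, -0.906]]
M packer origin rel stud mm [-50.8  -0.3  -2.2]
```

Contact with the board is light and there is no jam. I push on.

>>> arm_command --rows '[[[0.0018, 0, 0.0008], [0, 0, 0]], [[0.0027, 0, 0.0013], [0, 0, 0]], [[0.0027, 0, 0.0013], [0, 0, 0]], [[0.0027, 0, 0.0013], [0, 0, 0]], [[0.0027, 0, 0.0013], [0, 0, 0]], [[0.0018, 0, 0.0008], [0, 0, 0]], [[0, 0, 0], [0, 0, 0]], [[0, 0, 0], [0, 0, 0]]]'

```text
clock: 15.8
tool_pos: [0.5617, 0.0996, 0.0403]
eef_rot: [-3.057, -0.063, -0.681]
force: [-1.8, -0.7, 5.3]
opening: 0.0271
gripper_force: 30.0
```

```bash
python3 st.py M; python3 - <<'E'
from workcell import capture
from h import *
c=capture("wrist");cv2.imwrite("pics/w6.png",cv2.resize(c["img"][60:240,200:440],(800,600),interpolation=2))
E
```

```text
15.8 F [-1.8 -0.7  5.3] T [0.11 0.15 0.05] op 0.02710017247197375 M [[0.905, 0.041, 0.424], [0.037, -0.999, 0.017], [0.424, 0.0, -0.906]]
M packer origin rel stud mm [-34.4  -0.3  -1.7]
```

View pics/w6.png

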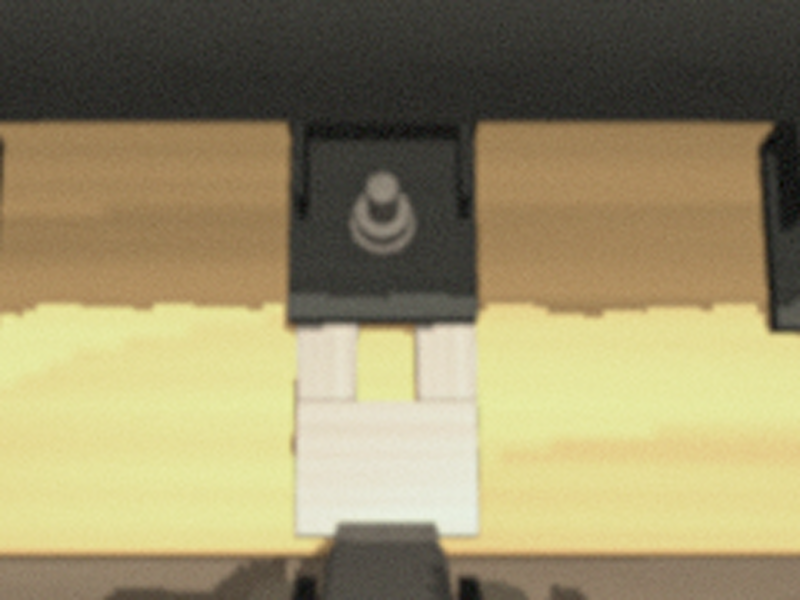

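It goes in under the middle foot. The pad edge is at crop row 322, with the packer well beneath it and the slot centre (386) close to the stud (382).

>>> arm_command --rows '[[[0.0027, -0.0005, 0.0012], [0, 0, 0]], [[0.0036, -0.0005, 0.0017], [0, 0, 0]], [[0.0036, 0, 0.0017], [0, 0, 0]], [[0.0036, 0, 0.0017], [0, 0, 0]], [[0.0036, 0, 0.0017], [0, 0, 0]], [[0.0018, 0, 0.0008], [0, 0, 0]], [[0, 0, 0], [0, 0, 0]], [[0, 0, 0], [0, 0, 0]]]'

```text
clock: 16.65
tool_pos: [0.5824, 0.1015, 0.0402]
eef_rot: [-3.057, -0.063, -0.68]
force: [-2.5, -0.0, 5.1]
opening: 0.0277
gripper_force: 30.0
```

```bash
python3 st.py M
```

```text
16.65 F [-2.5 -0.   5.1] T [0.09 0.16 0.02] op 0.027738146754848085 M [[0.905, 0.041, 0.424], [0.037, -0.999, 0.017], [0.424, 0.0, -0.906]]
M packer origin rel stud mm [-13.6   0.7  -1.8]
```

>>> arm_command --rows '[[[0.0027, 0, 0.0012], [0, 0, 0]], [[0.0027, 0, 0.0013], [0, 0, 0]], [[0.0027, 0, 0.0013], [0, 0, 0]], [[0.0027, 0, 0.0012], [0, 0, 0]], [[0.0018, 0, 0.0008], [0, 0, 0]], [[0, 0, 0], [0, 0, 0]], [[0, 0, 0], [0, 0, 0]], [[0, 0, 0], [0, 0, 0]]]'

```text
clock: 17.45
tool_pos: [0.5962, 0.102, 0.0403]
eef_rot: [-3.057, -0.063, -0.68]
force: [-2.7, 0.8, 4.7]
opening: 0.0269
gripper_force: 30.0
```

```bash
python3 st.py M; python3 - <<'E'
from workcell import capture
from h import *
c=capture("wrist");cv2.imwrite("pics/w7.png",cv2.resize(c["img"][60:240,200:440],(800,600),interpolation=2))
hsv=cv2.cvtColor(c["img"],cv2.COLOR_BGR2HSV);k=packer(c,(280,120,350,235))
P=np.array([U.inv().apply(onz(c,*q,.02)-STUD["M"])*1000 for q in k]);print(k.min(0),k.max(0),P.min(0).round(1),P.max(0).round(1))
S=STUD["M"];print(proj(c,[S+[0,0,.036]]+[S+U.apply(v) for v in([-.025,.025,.013],[-.025,-.025,.013],[-.042,0,.005])]).round(1).tolist())
E
```

```text
17.45 F [-2.7  0.8  4.7] T [0.07 0.22 0.06] op 0.02686422036029002 M [[0.905, 0.041, 0.424], [0.037, -0.999, 0.017], [0.424, 0.0, -0.906]]
M packer origin rel stud mm [ 0.2  0.6 -1.7]
[288 196] [343 221] [-44.9 -23.    5. ] [-23.1  24.7   5. ]
[[316.7, 159.3], [286.9, 196.5], [346.4, 196.4], [316.6, 217.6]]
```

>>> arm_command --rows '[[[0.0009, 0, 0.0004], [0, 0, 0]], [[0.0009, 0, 0.0004], [0, 0, 0]], [[0.0009, 0, 0.0004], [0, 0, 0]], [[0, 0, 0], [0, 0, 0]], [[0, 0, 0], [0, 0, 0]], [[0, 0, 0], [0, 0, 0]], [[0, 0, 0], [0, 0, 0]], [[0, 0, 0], [0, 0, 0]]]'

```text
clock: 18.3
tool_pos: [0.5991, 0.1022, 0.0404]
eef_rot: [-3.058, -0.063, -0.68]
force: [-3.6, 0.8, 7.0]
opening: 0.0273
gripper_force: 30.0
```

```bash
cat > rear.py <<'E'
from workcell import capture
from h import *
c=capture("wrist");cv2.imwrite("pics/w8.png",cv2.resize(c["img"][60:240,200:440],(800,600),interpolation=2))
k=packer(c,(280,120,350,235))
P=np.array([U.inv().apply(onz(c,*q,.02)-STUD["M"])*1000 for q in k]);print(k.min(0),k.max(0),P.min(0).round(1),P.max(0).round(1))
E
python3 st.py M; python3 rear.py
```

```text
18.3 F [-3.6  0.8  7. ] T [ 0.04  0.28 -0.02] op 0.027296635410908227 M [[0.905, 0.041, 0.423], [0.038, -0.999, 0.017], [0.424, 0.0, -0.906]]
M packer origin rel stud mm [ 3.   0.7 -1.6]
[288 199] [343 221] [-42.1 -22.9   5. ] [-22.9  24.7   5. ]
```

>>> arm_command --rows '[[[0.0009, 0, 0.0004], [0, 0, 0]], [[0, 0, 0], [0, 0, 0]], [[0.0009, 0, 0.0004], [0, 0, 0]], [[0, 0, 0], [0, 0, 0]], [[0, 0, 0], [0, 0, 0]], [[0, 0, 0], [0, 0, 0]], [[0, 0, 0], [0, 0, 0]], [[0, 0, 0], [0, 0, 0]]]'

```text
clock: 19.15
tool_pos: [0.601, 0.1023, 0.0404]
eef_rot: [-3.057, -0.063, -0.68]
force: [-3.3, 0.1, 6.0]
opening: 0.027
gripper_force: 30.0
```

```bash
python3 st.py M; python3 rear.py
```

```text
19.15 F [-3.3  0.1  6. ] T [0.05 0.31 0.  ] op 0.027020720583167093 M [[0.905, 0.041, 0.423], [0.038, -0.999, 0.017], [0.424, 0.0, -0.906]]
M packer origin rel stud mm [ 5.   0.7 -1.6]
[288 201] [343 221] [-40.1 -22.9   5. ] [-22.7  24.7   5. ]
```

>>> arm_command --rows '[[[0.0009, 0, 0.0004], [0, 0, 0]], [[0, 0, 0], [0, 0, 0]], [[0.0009, 0, 0.0004], [0, 0, 0]], [[0, 0, 0], [0, 0, 0]], [[0, 0, 0], [0, 0, 0]], [[0, 0, 0], [0, 0, 0]], [[0, 0, 0], [0, 0, 0]], [[0, 0, 0], [0, 0, 0]]]'

```text
clock: 20.0
tool_pos: [0.6027, 0.1023, 0.0404]
eef_rot: [-3.058, -0.063, -0.679]
force: [-5.8, -0.6, 9.2]
opening: 0.0268
gripper_force: 30.0
```

```bash
python3 st.py M; python3 rear.py
```

```text
20.0 F [-5.8 -0.6  9.2] T [0.02 0.57 0.01] op 0.026846538868358347 M [[0.905, 0.041, 0.423], [0.038, -0.999, 0.017], [0.423, 0.0, -0.906]]
M packer origin rel stud mm [ 6.6  0.7 -1.6]
[288 203] [343 221] [-38.5 -22.8   5. ] [-22.8  24.8   5. ]
```

>>> arm_command --rows '[[[0.0009, 0, 0.0004], [0, 0, 0]], [[0, 0, 0], [0, 0, 0]], [[0, 0, 0], [0, 0, 0]], [[0, 0, 0], [0, 0, 0]], [[0, 0, 0], [0, 0, 0]], [[0, 0, 0], [0, 0, 0]], [[0, 0, 0], [0, 0, 0]], [[0, 0, 0], [0, 0, 0]]]'

```text
clock: 20.85
tool_pos: [0.6028, 0.1024, 0.0403]
eef_rot: [-3.058, -0.064, -0.676]
force: [-12.0, -1.7, 13.8]
opening: 0.0273
gripper_force: 30.0
```

```bash
python3 st.py M; python3 rear.py
```

```text
20.85 F [-12.   -1.7  13.8] T [-0.16  1.25 -0.08] op 0.027276531583251502 M [[0.906, 0.042, 0.421], [0.038, -0.999, 0.017], [0.421, 0.0, -0.907]]
M packer origin rel stud mm [ 6.8  0.8 -1.7]
[288 203] [343 221] [-38.4 -22.7   5. ] [-22.7  24.8   5. ]
```

View pics/w8.png

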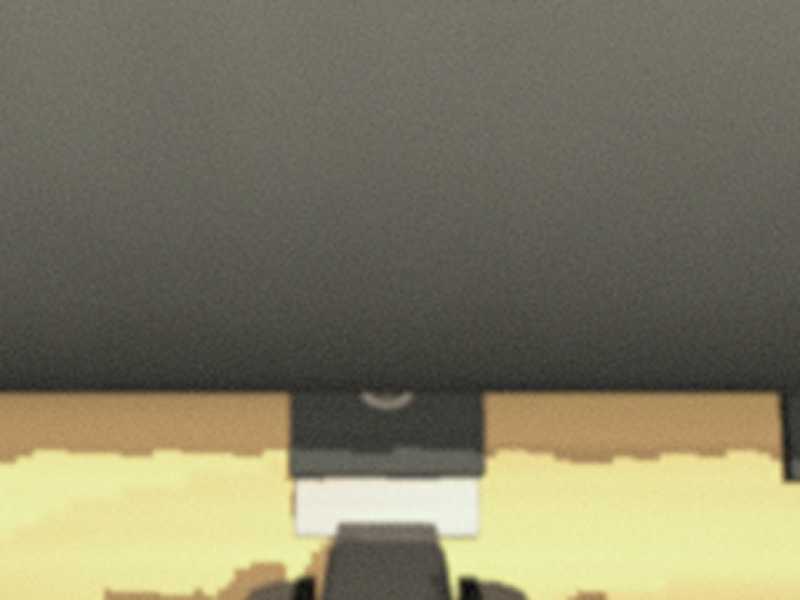

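The packer is bottomed on the stud with about 17 mm of plate still showing, and the slot is centred on the pad. I relax slightly, release, and draw back along the tab.

>>> arm_command --rows '[[[-0.0009, 0, -0.0004], [0, 0, 0]], [[-0.0007, 0, -0.0007], [0, 0, 0]], [[0, 0, 0], [0, 0, 0]], [[0, 0, 0], [0, 0, 0]], [[0, 0, 0], [0, 0, 0]], [[0, 0, 0], [0, 0, 0]], [[0, 0, 0], [0, 0, 0]], [[0, 0, 0], [0, 0, 0]]]'

```text
clock: 21.7
tool_pos: [0.6017, 0.1023, 0.0401]
eef_rot: [-3.058, -0.063, -0.678]
force: [-0.5, 0.2, 0.9]
opening: 0.027
gripper_force: 30.0
```

>>> arm_command --rows '[[[0, 0, 0], [0, 0, 0]], [[0, 0, 0], [0, 0, 0]], [[0, 0, 0], [0, 0, 0]], [[0, 0, 0], [0, 0, 0]], [[0, 0, 0], [0, 0, 0]], [[0, 0, 0], [0, 0, 0]], [[0, 0, 0], [0, 0, 0]], [[0, 0, 0], [0, 0, 0]]]' --grip -0.2

```text
clock: 22.5
tool_pos: [0.6017, 0.1023, 0.0403]
eef_rot: [-3.058, -0.063, -0.679]
force: [-0.5, -0.4, -0.1]
opening: 0.0549
gripper_force: 0.0
```

>>> arm_command --rows '[[[0, 0, -0.005], [0, 0, 0]], [[0, 0, -0.01], [0, 0, 0]], [[0, 0, -0.015], [0, 0, 0]], [[0, 0, -0.02], [0, 0, 0]], [[0, 0, -0.02], [0, 0, 0]], [[0, 0, -0.02], [0, 0, 0]], [[0, 0, -0.015], [0, 0, 0]], [[0, 0, 0], [0, 0, 0]]]'

```text
clock: 23.3
tool_pos: [0.5587, 0.1005, 0.1389]
eef_rot: [-3.056, -0.064, -0.687]
force: [0.8, -0.8, -0.2]
opening: 0.0551
gripper_force: 0.0
```

```bash
python3 st.py M; python3 - <<'E'
from workcell import capture
from h import *
c=capture("wrist");S=STUD["M"];x,y=proj(c,S+[-.06,0,0])[0].astype(int);print(x,y)
y0=max(0,y-75);cv2.imwrite("pics/w9.png",cv2.resize(c["img"][y0:y0+150,x-100:x+100],(800,600),interpolation=2))
f=lambda q:((q-[x-100,y0])*4).round().tolist()
print(f(proj(c,[S+U.apply(v) for v in([-.042,.024,.005],[-.042,-.024,.005],[-.07,.014,.068],[-.07,-.014,.068],[-.025,.025,.013],[-.025,-.025,.013])])))
E
```

```text
23.3 F [ 0.8 -0.8 -0.2] T [0.04 0.18 0.01] op 0.05505083922488455 M [[0.903, 0.041, 0.428], [0.038, -0.999, 0.017], [0.428, 0.001, -0.904]]
M packer origin rel stud mm [-37.4   0.7  96.9]
314 211
[[330.0, 241.0], [487.0, 240.0], [353.0, 304.0], [466.0, 304.0], [326.0, 180.0], [492.0, 180.0]]
```

View pics/w9.png

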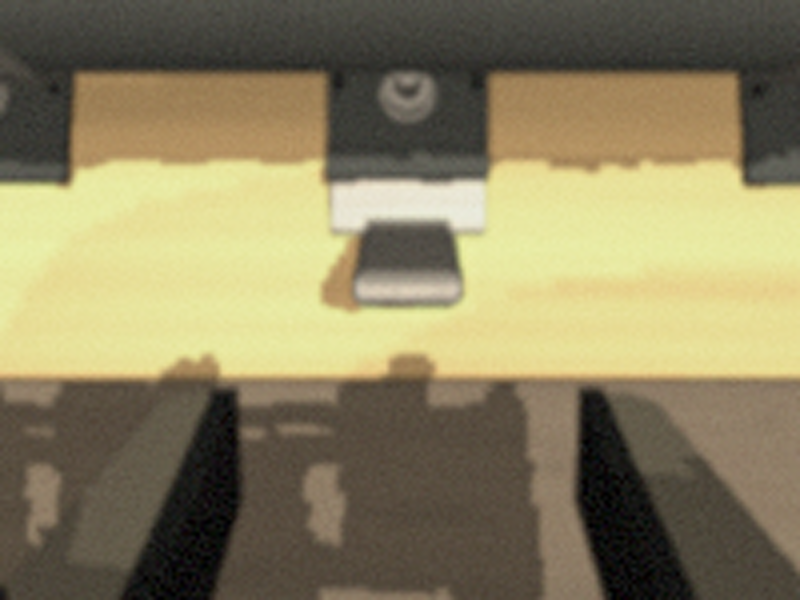

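The packer sits square under the middle foot: rear edge at crop row 234 (241 predicted for home, so within about 2 mm), tab free, gripper clear.

```bash
python3 -c "
from workcell import ctrl
print(ctrl.sign_off())"
```

```text
the job is handed in; nothing more can be done
None
```

The packer jammed under the right foot, went in under the middle one, and was pushed fully home round its stud; it was left there flat on the board, gripper clear, and the job was handed in at about 23 s on the robot clock (limit 54 s), with no verdict returned.

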